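# Swap the condiments back onto their own coasters

### The arm

A 7-joint arm with a two-finger parallel gripper is mounted at the origin on a cart in front of the work surface, level with it; the furniture and walls round the work are solid. World frame = base frame: x ahead of the robot, y to its left, z up, the work surface at z = 0. Lengths are in m, angles in rad, forces in N, time in s.
With the tool pointing down it reaches from about 0.4 to 0.85 m from the base axis. Payload 4.5 kg.
Tool frame: the origin (TCP) lies on the centre line of the jaws, within the pads' length; the fingertips stand 17 mm ahead of it and the grasp point (between the pads) lies 2 mm behind it (r.tip_reach is the distance from the TCP to the fingertips, in m); z points along the fingers, y is the line along which they close (so a half turn about z gives the same grasp; the last joint's range is limited). The gripper opens to 88 mm and grips with 3 to 60 N. Pads are 18 mm wide; open, the fingers measure 123 mm over their backs; the gripper's body (75 mm by 187 mm) begins 45 mm behind the grasp point.
Start: joints at [1.364, 0.689, -0.195, 1.565, 0.157, 0.902, -0.215], TCP at [0.149, -0.607, 0.256] pointing down, gripper open.
Joint ranges: [-3.01, 3.01], [-0.46, 2.08], [-1.47, 1.51], [0.13, 2.56], [-1, 4.14], [0.04, 2.09], [-2.66, 2.66]. Speed limits (rad/s): [2.57, 2.57, 3.14, 3.14, 3.14, 3.14, 3.14].

### API

Orientations are given as a unit quaternion [x, y, z, w].
In Python, from plant import r gives the robot as it stands.
- The arm moves only by the tool step_arm, never from a script. Its argument "steps" is a list of rows, each a list of 7 numbers: the shift along the tool's x, y, z in cm, then the turn, a rotation vector about the tool's x, y, z in degrees, then the gripper's target within -1 to 1 (shut at 1, half-way at 0, fully open at -1). A call has 1 to 8 rows; each row shifts and turns the commanded pose from where the row before left it, along the tool's axes as they then stand; what a row does not reach is not made up. A row lasts 1/8 s, in which the tool goes at most 62.5 mm and 10.7 degrees, less where a joint would pass 70% of its speed; a pose out of reach is approached as far as the arm can. A call with a gripper value outside its range is refused whole. The fingers move at their own pace and stop on an object; "force" is the grip in N (left out, the last holds). Time passes only in rows, so rows that do not move let the fingers close. It gives the time, the measured TCP pose, the force, the opening and the grip force at its end, in the units of the state.
- r.get_state(): the state, without advancing time (a new reading comes with each control period).
- r.snapshot(name): name is "scene" or "side" or "wrist"; returns a dict with "pixels" (420x560x3 uint8, red, green, blue), "fx", "fy", "cx", "cy" (pixels), "cam_to_world" (4x4, takes a point from camera to world coordinates). Camera axes: x right, y down, z forward; pixel columns grow to the right and rows downward; lengths in m; the calibration is good to about 2 mm. The wrist camera is an equidistant fisheye: a pixel r from the principal point sees the ray r / f radians off the axis. A picture is of the moment at which its call begins. There is no depth.
- r.finish_job(): hands the job in; it is judged then, once.
The state is a dict: "clock": time; "q": joint angles; "qd": joint speeds; "joint_torque": joint torques, N m; "tool_pos": TCP position; "eef_rot": TCP orientation; "contact_force": force on the tool from outside, world axes, zero at the start; "moment": the same for the moment, N m; "opening": opening from 0.0 (shut) to 1.0 (fully open); "finger_force": force on a finger pad.
Only numpy, scipy, OpenCV 4.12 (cv2) and the standard library are available. Lean on these libraries where they do the work, as an engineer would, in place of code of your own. Each camera call takes 0.05 s, during which the arm holds its last target. There are 200 camera calls.

### The job

Everything stands on the wrong coaster: put the jam jar with the white lid on the red coaster, the lemon drinks can on the yellow one, the spice jar with the black lid on the green one and the salt shaker on the blue one, each upright in the middle of its coaster. The empty white coaster is your free spot for parking a thing while you swap, and is empty again at the end. Keep the things upright, set them down gently, and leave the drinking glass where it stands.

Things in the scene. Friction and masses are not known exactly. Their poses are not given: they have to be found in the camera images.
- jam_jar: glass jam jar with red jam and a white lid, round and upright, 65 mm diameter, 94 mm high, 0.33 kg; the body below the lid is up to 63 mm wide, the lid (top 11 mm) 64 mm. Origin at the centre of its underside, z up its axis. It belongs on the red coaster.
- soda_can: drinks can with yellow lemons on its side and a metal top, round and upright, 66 mm diameter, 115 mm high, 0.35 kg. Origin at the centre of its underside, z up its axis. It belongs on the yellow coaster.
- spice_jar: glass jar of red spice paste with a black lid and a dark label, round and upright, 69 mm diameter, 99 mm high, 0.42 kg; the body below the lid is up to 67 mm wide, the lid (top 11 mm) 65 mm. Origin at the centre of its underside, z up its axis. It belongs on the green coaster.
- salt_shaker: slim salt shaker with a light grey domed top, round and upright, 44 mm diameter up to 70 mm height, narrower above, 90 mm high, 0.1 kg; its foot lets it lean by up to 3 degrees. Origin at the centre of its underside, z up its axis. It belongs on the blue coaster.
- coaster_red: red round coaster, fixed to the worktop, 100 mm diameter, 8 mm thick with a flat top; the place of the jam jar; another of the four things stands on it at the start. Origin at the centre of its underside, on the worktop (the top is 8 mm higher). The five coasters stand in a staggered row from left to right, at least 130 mm apart, in any order.
- coaster_yellow: yellow round coaster, fixed to the worktop, 100 mm diameter, 8 mm thick with a flat top; the place of the soda can; another of the four things stands on it at the start. Origin at the centre of its underside, on the worktop (the top is 8 mm higher). The five coasters stand in a staggered row from left to right, at least 130 mm apart, in any order.
- coaster_white: white round coaster, fixed to the worktop, 100 mm diameter, 8 mm thick with a flat top; empty at the start, a free place for parking one thing; it ends empty. Origin at the centre of its underside, on the worktop (the top is 8 mm higher). Wall cabinets overhang from 0.1 m behind the row, 0.45 m up; a wide arc would knock the wrist on them, so move straight along the row.
- coaster_green: green round coaster, fixed to the worktop, 100 mm diameter, 8 mm thick with a flat top; the place of the spice jar; another of the four things stands on it at the start. Origin at the centre of its underside, on the worktop (the top is 8 mm higher). The five coasters stand in a staggered row from left to right, at least 130 mm apart, in any order.
- coaster_blue: blue round coaster, fixed to the worktop, 100 mm diameter, 8 mm thick with a flat top; the place of the salt shaker; another of the four things stands on it at the start. Origin at the centre of its underside, on the worktop (the top is 8 mm higher). The five coasters stand in a staggered row from left to right, at least 130 mm apart, in any order.
- tumbler: empty clear drinking glass, a bystander behind the row of coasters, 81 mm diameter, 91 mm high. Origin at the centre of its underside. Leave it standing where it is. (Also unlisted, behind the row: a tin, an egg timer and a teaspoon, all below 60 mm, and two coffee capsules 20 mm high.)
Not all that is in view belongs to the job. What is shaped like the salt_shaker but purple or turquoise is not meant.

How it is judged:
At the end, for the whole second after the job is handed in: jam jar on the red, can on the yellow, spice jar on the green, salt shaker on the blue coaster: each centred within 12 mm, its underside 5 to 11 mm above the worktop, within 0.1 rad of upright, at rest and released (horizontal distance between jam_jar and coaster_red below 0.012 m and z of jam_jar in the frame of coaster_red between 0.005 and 0.011 m and angle between each of jam_jar, soda_can, spice_jar, salt_shaker's own z axis and vertical below 0.1 rad and linear speed of each of jam_jar, soda_can, spice_jar, salt_shaker below 0.02 m/s and contact force between each of jam_jar, soda_can, spice_jar, salt_shaker and the fingers below 0.1 N and horizontal distance between soda_can and coaster_yellow below 0.012 m and z of soda_can in the frame of coaster_yellow between 0.005 and 0.011 m and horizontal distance between spice_jar and coaster_green below 0.012 m and z of spice_jar in the frame of coaster_green between 0.005 and 0.011 m and horizontal distance between salt_shaker and coaster_blue below 0.012 m and z of salt_shaker in the frame of coaster_blue between 0.005 and 0.011 m); the robot touches nothing.
It fails at once if one of the four things is tipped by more than 0.5 rad (29 degrees) (angle between any of jam_jar, soda_can, spice_jar, salt_shaker's own z axis and vertical above 0.5 rad).
It fails at once if one of the four things is dropped or pressed on a coaster with more than 90 N (contact force between any of jam_jar, soda_can, spice_jar, salt_shaker and coaster_red above 90 N or contact force between any of jam_jar, soda_can, spice_jar, salt_shaker and coaster_yellow above 90 N or contact force between any of jam_jar, soda_can, spice_jar, salt_shaker and coaster_white above 90 N or contact force between any of jam_jar, soda_can, spice_jar, salt_shaker and coaster_green above 90 N or contact force between any of jam_jar, soda_can, spice_jar, salt_shaker and coaster_blue above 90 N).
It fails at once if the tumbler is moved by more than 20 mm or tipped (distance of tumbler from where it was at the start of the episode above 0.02 m or angle between tumbler's own z axis and vertical above 0.3 rad).
It also fails if it takes over 144 s, if anything falls off the work surface, if the arm or the gripper's body presses on something with over 40 N, if the wrist force passes 120 N, or if a joint passes its speed limit or range.

## Working session

There is one attempt and no reset: what is moved stays moved. The work goes in short steps, Python scripts to look and compute and a tool call to move; the robot and the scene stay as the last step left them, time stands still between calls to the robot, and variables do not carry over. Pictures are saved under pics/ and viewed, at most 14 in all, crops included, and the job is handed in when it is done.

Besides the shell and the picture viewer there is one more tool, called after ">>>" as name(argument=value, ...) on one line, values as JSON. step_arm: Moves the arm, as the interface text tells. Its arguments: {"type":"object","properties":{"steps":{"type":"array","items":{"type":"array","items":{"type":"number"}}},"force":{"type":"number"}},"required":["steps"]}

```bash
mkdir -p pics; ls; python3 - <<'E'
from plant import r
import cv2,numpy as np
s=r.get_state(); print({k:np.round(s[k],3).tolist() for k in s}, r.tip_reach)
for n in("scene","side"):
    d=r.snapshot(n); cv2.imwrite(f"pics/{n}0.png",d["pixels"][:,:,::-1])
    np.savez(f"{n}0.npz",**d)
    print(n,d["fx"],d["fy"],d["cx"],d["cy"],np.round(d["cam_to_world"],3).tolist())
E
```

```text
pics
{'clock': 0.0, 'q': [1.364, 0.69, -0.194, 1.566, 0.157, 0.902, -0.215], 'qd': [0.001, -0.0, 0.001, 0.001, -0.002, -0.001, 0.0], 'joint_torque': [-0.0, -52.756, -1.267, -15.343, -0.053, 0.007, 0.0], 'tool_pos': [0.149, -0.606, 0.255], 'eef_rot': [0.993, 0.12, -0.0, -0.001], 'contact_force': [0.594, -1.038, 0.897], 'moment': [-0.043, 0.038, -0.008], 'finger_force': 0.0, 'opening': 0.999} 0.017
scene 470.2635778765561 470.2635778765561 277.24952967140865 211.95037804452267 [[0.6, -0.386, 0.701, -0.481], [-0.8, -0.295, 0.523, -0.771], [0.004, -0.874, -0.486, 0.707], [0.0, 0.0, 0.0, 1.0]]
side 466.9356940352991 466.9356940352991 282.1681937385924 214.85946555974806 [[-0.893, -0.192, 0.406, -0.148], [-0.449, 0.419, -0.789, 1.168], [-0.019, -0.888, -0.46, 0.761], [0.0, 0.0, 0.0, 1.0]]
```

View pics/scene0.png

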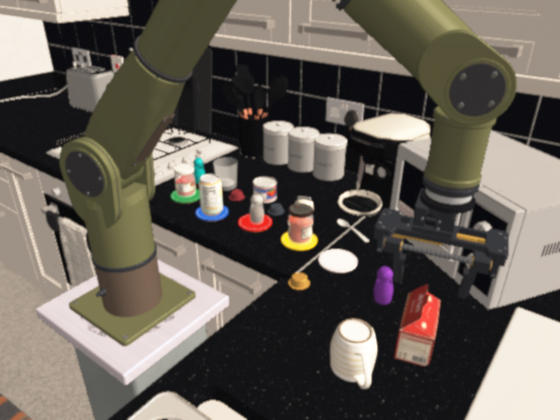

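View pics/side0.png

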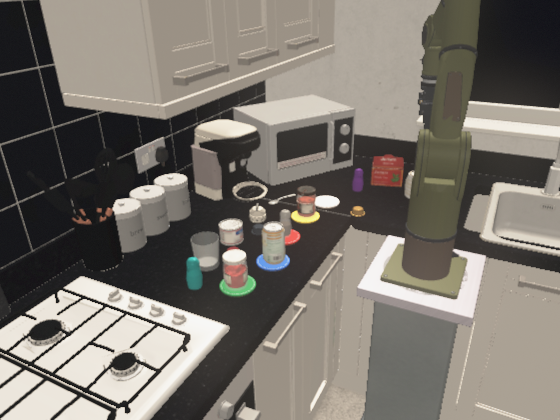

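The scene picture shows, on the coasters: jam jar at (185,183) on green, can at (210,195) on blue, salt shaker at (257,210) on red, spice jar at (301,228) on yellow, and the empty white coaster at (338,261). Lookalikes are the turquoise shaker at (199,165), the purple shaker at (384,285) and the blue/white tin at (264,188). The side view agrees: jam (235,268), can (273,242), salt (286,222), spice (306,200), white (327,202).

```bash
cat > h.py <<'E'
import cv2,numpy as np
from scipy.optimize import minimize
def ray(d,uv):
    M=d["cam_to_world"]; v=np.array([(uv[0]-d["cx"])/d["fx"],(uv[1]-d["cy"])/d["fy"],1.])
    return M[:3,3],M[:3,:3]@v
def back(d,uv,z):
    o,v=ray(d,uv); return o+v*(z-o[2])/v[2]
def proj(d,P):
    P=np.atleast_2d(P); M=np.asarray(d["cam_to_world"]); c=(P-M[:3,3])@M[:3,:3]
    return np.c_[c[:,0]/c[:,2]*d["fx"]+d["cx"],c[:,1]/c[:,2]*d["fy"]+d["cy"]]
def circ(x,y,z,R,n=48):
    t=np.linspace(0,2*np.pi,n,endpoint=False); return np.c_[x+R*np.cos(t),y+R*np.sin(t),0*t+z]
E
python3 - <<'E'
from h import *
S={n:dict(np.load(n+"0.npz")) for n in("scene","side")}
px={"scene":dict(green=(186,193),blue=(212,211),red=(256,221),yellow=(299,239),white=(338,261)),
"side":dict(green=(238,284),blue=(273,261),red=(286,237),yellow=(306,215),white=(327,202))}
for c in px["scene"]:
    print(c,[np.round(back(S[n],px[n][c],.006),3).tolist() for n in S])
for nm,a,b in(("tumbler",(225,187),(205,265)),("turq",(199,178),(195,287)),("tin",(264,200),(231,242))):
    print(nm,np.round(back(S["scene"],a,0),3),np.round(back(S["side"],b,0),3))
out=[cv2.resize(S["scene"]["pixels"][140:290,150:370],None,fx=3.6,fy=3.6,interpolation=3)]
cv2.imwrite("pics/crop1.png",out[0][:600,:800,::-1])
E
```

```text
green [[0.45, 0.301, 0.006], [0.444, 0.291, 0.006]]
blue [[0.413, 0.147, 0.006], [0.411, 0.148, 0.006]]
red [[0.448, 0.001, 0.006], [0.438, 0.006, 0.006]]
yellow [[0.443, -0.157, 0.006], [0.443, -0.162, 0.006]]
white [[0.416, -0.298, 0.006], [0.415, -0.289, 0.006]]
tumbler [0.571 0.238 0.   ] [0.587 0.244 0.   ]
turq [0.569 0.361 0.   ] [0.549 0.346 0.   ]
tin [0.577 0.073 0.   ] [0.589 0.099 0.   ]
```

View pics/crop1.png

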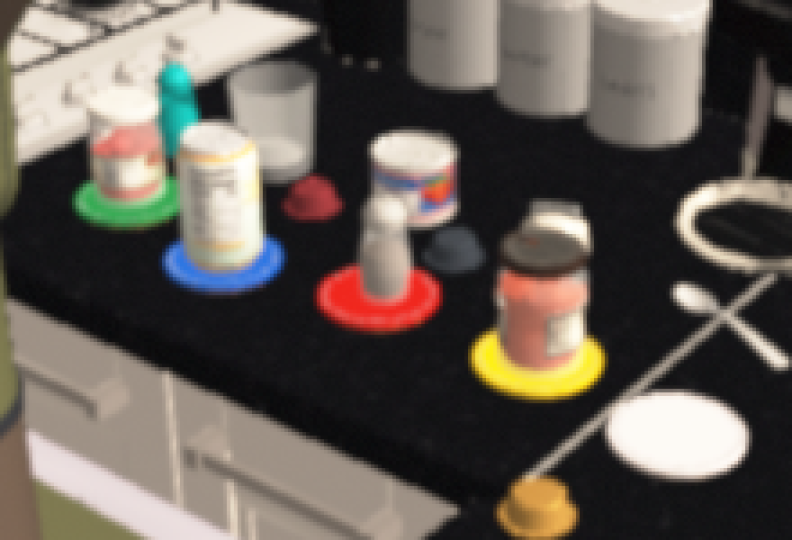

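The crop confirms the choices: salt shaker with the light grey dome on red, black-lid jar on yellow, white-lid jar on green, can on blue. Next I fit the centres using both views.

```bash
cat > fit.py <<'E'
from h import *
def hullmask(d,pts,win,s=4):
    p=(proj(d,pts)-[win[0]-.5,win[1]-.5])*s
    m=np.zeros(((win[3]-win[1])*s,(win[2]-win[0])*s),np.uint8)
    cv2.fillConvexPoly(m,cv2.convexHull(np.round(p).astype(np.int32)),1); return m
HUE=dict(green=(45,85),blue=(100,125),red=(0,4),yellow=(24,34),white=None)
DIM=dict(jam=(.0325,.094),can=(.033,.115),spice=(.0345,.099),salt=(.022,.07),none=None)
def fit(S,col,obj,xy):
    cams=[]
    for d in S:
        u=proj(d,[[*xy,.005]])[0]; win=[int(u[0]-45),int(u[1]-32),int(u[0]+45),int(u[1]+32)]
        im=d["pixels"][win[1]:win[3],win[0]:win[2]]
        im=cv2.resize(im,None,fx=4,fy=4,interpolation=cv2.INTER_LINEAR)
        hsv=cv2.cvtColor(im,cv2.COLOR_RGB2HSV)
        if col=="white": m=(hsv[...,1]<50)&(hsv[...,2]>140)
        else:
            a,b=HUE[col]; m=(hsv[...,1]>150)&(hsv[...,2]>90)&(hsv[...,0]>=a)&(hsv[...,0]<=b)
            if col=="red": m|=(hsv[...,1]>180)&(hsv[...,2]>90)&(hsv[...,0]>175)
        n,l,st,_=cv2.connectedComponentsWithStats(m.astype(np.uint8)); k=1+np.argmax(st[1:,4]); m=l==k
        cams.append((d,win,m))
    def cost(p,sub=None):
        c=0
        for d,win,m in (cams if sub is None else [cams[sub]]):
            h=hullmask(d,np.r_[circ(p[0],p[1],.008,.05),circ(p[0],p[1],0,.05)],win)
            if DIM[obj]:
                R,H=DIM[obj]; h&=1-hullmask(d,np.r_[circ(p[2],p[3],.008,R),circ(p[2],p[3],.008+H,R)],win)
            h=h>0; c+=1-(h&m).sum()/(h|m).sum()
        return c
    x0=np.array([*xy,*xy]); res=[]
    for sub in(None,0,1):
        o=minimize(cost,x0,args=(sub,),method="Nelder-Mead",options=dict(initial_simplex=np.vstack([x0]+[x0+.012*e for e in np.eye(4)]),xatol=2e-4,fatol=1e-4))
        res.append((np.round(o.x,4).tolist(),round(o.fun,3)))
    return res
E
python3 - <<'E'
from fit import *
S=[dict(np.load(n+"0.npz")) for n in("scene","side")]
for c,o,xy in(("green","jam",(.447,.296)),("blue","can",(.412,.147)),("red","salt",(.443,.003)),("yellow","spice",(.443,-.16)),("white","none",(.416,-.294))):
    print(c,o,*fit(S,c,o,xy),sep="\n  ")
for nm,a,b in(("carton base",(418,357),(387,184)),("mug",(355,372),(412,195)),("purple",(384,300),(358,190))):
    print(nm,np.round(back(S[0],a,0),3),np.round(back(S[1],b,0),3))
print("carton top",back(S[0],(425,292),.1),back(S[0],(425,292),.15))
E
```

```text
Traceback (most recent call last):
  File "fit.py", line 19, in fit
    n,l,st,_=cv2.connectedComponentsWithStats(m.astype(np.uint8)); k=1+np.argmax(st[1:,4]); m=l==k
                                                                       ~~~~~~~~~^^^^^^^^^^
ValueError: attempt to get argmax of an empty sequence
```

```bash
sed -i 's/green=(45,85)/green=(45,95)/; s/hsv\[...,1\]>150/hsv[...,1]>130/; s/>90)/>60)/g; s/red=(0,4)/red=(0,5)/; s/yellow=(24,34)/yellow=(22,36)/' fit.py
cat > run1.py <<'E'
from fit import *
S=[dict(np.load(n+"0.npz")) for n in("scene","side")]
for n,pp in((0,((160,195),(180,198),(212,216),(240,224),(284,242))),(1,((238,289),(273,266),(296,238),(306,219)))):
    print([cv2.cvtColor(S[n]["pixels"],cv2.COLOR_RGB2HSV)[v,u].tolist() for u,v in pp])
for c,o,xy in(("green","jam",(.447,.296)),("blue","can",(.412,.147)),("red","salt",(.443,.003)),("yellow","spice",(.443,-.16)),("white","none",(.416,-.294))):
    try: print(c,o,*fit(S,c,o,xy),sep="\n  ")
    except Exception as e: print(c,e)
for nm,a,b in(("carton base",(418,357),(387,184)),("mug",(355,372),(412,195)),("purple",(384,300),(358,190))):
    print(nm,np.round(back(S[0],a,0),3),np.round(back(S[1],b,0),3))
print("carton top",back(S[0],(425,292),.1),back(S[0],(425,292),.15))
E
python3 run1.py
```

```text
[[120, 23, 22], [67, 160, 172], [110, 138, 202], [1, 170, 230], [27, 179, 250]]
[[61, 68, 192], [108, 140, 237], [2, 134, 243], [29, 110, 247]]
green
  jam
  ([0.447, 0.296, 0.447, 0.296], np.float64(2.0))
  ([0.447, 0.296, 0.447, 0.296], np.float64(1.0))
  ([0.447, 0.296, 0.447, 0.296], np.float64(1.0))
blue
  can
  ([0.4145, 0.148, 0.4139, 0.1465], np.float64(1.028))
  ([0.413, 0.1498, 0.4145, 0.1488], np.float64(0.176))
  ([0.426, 0.1259, 0.4144, 0.137], np.float64(0.566))
red
  salt
  ([0.4435, 0.0016, 0.4583, 0.0076], np.float64(0.702))
  ([0.4435, 0.0015, 0.4585, 0.0061], np.float64(0.115))
  ([0.4477, -0.0014, 0.4416, 0.0586], np.float64(0.41))
yellow
  spice
  ([0.4442, -0.1572, 0.4548, -0.152], np.float64(0.932))
  ([0.4431, -0.1561, 0.4547, -0.1535], np.float64(0.146))
  ([0.448, -0.1638, 0.4368, -0.1459], np.float64(0.659))
white
  none
  ([0.4233, -0.2923, 0.4227, -0.3019], np.float64(1.202))
  ([0.4233, -0.2923, 0.4227, -0.3019], np.float64(0.202))
  ([0.416, -0.294, 0.416, -0.294], np.float64(1.0))
carton base [ 0.232 -0.59   0.   ] [ 0.262 -0.554 -0.   ]
mug [ 0.123 -0.508  0.   ] [ 0.148 -0.491  0.   ]
purple [ 0.353 -0.459  0.   ] [ 0.349 -0.451  0.   ]
carton top [ 0.30831409 -0.55842991  0.1       ] [ 0.24327345 -0.57592269  0.15      ]
```

```bash
sed -i 's/hsv\[...,1\]>130/hsv[...,1]>70/; s/hsv\[...,1\]>180)/hsv[...,1]>90)/; s/green=(45,95)/green=(40,95)/; s/blue=(100,125)/blue=(98,128)/;s/<50)&(hsv\[...,2\]>140)/<70)\&(hsv[...,2]>110)/' fit.py
python3 run1.py | head -30
```

```text
[[120, 23, 22], [67, 160, 172], [110, 138, 202], [1, 170, 230], [27, 179, 250]]
[[61, 68, 192], [108, 140, 237], [2, 134, 243], [29, 110, 247]]
green
  jam
  ([0.4451, 0.2927, 0.4543, 0.2882], np.float64(0.556))
  ([0.4427, 0.2973, 0.4577, 0.3078], np.float64(0.137))
  ([0.4484, 0.2886, 0.4535, 0.2871], np.float64(0.093))
blue
  can
  ([0.4136, 0.145, 0.4142, 0.1444], np.float64(0.519))
  ([0.4121, 0.146, 0.4176, 0.1524], np.float64(0.133))
  ([0.4159, 0.1425, 0.417, 0.1329], np.float64(0.076))
red
  salt
  ([0.4436, -0.0, 0.4613, 0.0167], np.float64(0.527))
  ([0.4434, 0.0013, 0.4659, 0.0109], np.float64(0.136))
  ([0.445, -0.0009, 0.4441, 0.057], np.float64(0.2))
yellow
  spice
  ([0.445, -0.1582, 0.4522, -0.1576], np.float64(0.685))
  ([0.4435, -0.1568, 0.4558, -0.1496], np.float64(0.151))
  ([0.4485, -0.1642, 0.4523, -0.1804], np.float64(0.093))
white
  none
  ([0.4229, -0.2936, 0.4212, -0.3011], np.float64(0.627))
  ([0.4228, -0.293, 0.4235, -0.3045], np.float64(0.256))
  ([0.4243, -0.2992, 0.4231, -0.2968], np.float64(0.318))
carton base [ 0.232 -0.59   0.   ] [ 0.262 -0.554 -0.   ]
mug [ 0.123 -0.508  0.   ] [ 0.148 -0.491  0.   ]
purple [ 0.353 -0.459  0.   ] [ 0.349 -0.451  0.   ]
```

>>> step_arm(steps=[[0,0,0,0,0,6.9,-1],[0,0,0,0,0,6.9,-1],[2.3,-3.4,0,0,0,0,-1],[2.3,-3.4,0,0,0,0,-1],[2.3,-3.4,0,0,0,0,-1],[2.3,-3.4,0,0,0,0,-1],[2.3,-3.4,0,0,0,0,-1],[0,0,0,0,0,0,-1]])

```text
clock: 1.1
tool_pos: [0.2663, -0.4339, 0.2556]
eef_rot: [1.0, 0.003, 0.0, -0.001]
contact_force: [-0.4, -0.5, -0.7]
opening: 1.002
finger_force: 0.0
```

>>> step_arm(steps=[[2.3,-3.4,0,0,0,0,-1],[2.3,-3.4,0,0,0,0,-1],[2.3,-3.4,0,0,0,0,-1],[2.3,-3.4,0,0,0,0,-1],[2.3,-3.4,0,0,0,0,-1],[2.3,-3.4,0,0,0,0,-1],[2.3,-3.4,0,0,0,0,-1],[0,0,0,0,0,0,-1]])

```text
clock: 2.1
tool_pos: [0.4271, -0.1971, 0.2556]
eef_rot: [1.0, 0.003, 0.001, -0.0]
contact_force: [0.0, 0.2, -0.5]
opening: 0.997
finger_force: 0.0
```

```bash
python3 - <<'E'
from plant import r
import cv2,numpy as np
s=r.get_state(); print({k:np.round(s[k],4).tolist() for k in("clock","q","tool_pos","eef_rot")})
d=r.snapshot("wrist"); cv2.imwrite("pics/w1.png",d["pixels"][:,:,::-1]); np.savez("w1.npz",**d)
print(d["fx"],d["cx"],d["cy"],np.round(d["cam_to_world"],4).tolist())
E
```

```text
{'clock': 2.1, 'q': [0.3857, 0.4905, -0.0764, 2.0213, 0.0592, 0.6308, -1.2952], 'tool_pos': [0.4271, -0.1971, 0.2556], 'eef_rot': [1.0, 0.0025, 0.0007, -0.0003]}
325.19226210127806 281.4485188665682 212.70050595892317 [[0.0041, -0.9591, -0.2829, 0.501], [-1.0, -0.0042, -0.0002, -0.1968], [-0.001, 0.2829, -0.9591, 0.3853], [0.0, 0.0, 0.0, 1.0]]
```

View pics/w1.png

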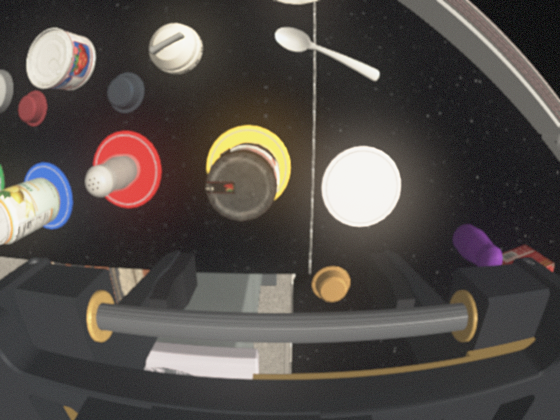

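The wrist view shows the spice jar lid at (241,186) on yellow (249,165), the salt shaker at (110,175) on red (127,168), and the white coaster at (361,186), empty. Next is a fit in this fisheye picture.

```bash
python3 - <<'E'
s=open('h.py').read()
s=s.replace('''    return np.c_[c[:,0]/c[:,2]*d["fx"]''','''    if d.get("fish"):
        rr=np.hypot(c[:,0],c[:,1]); k=np.arctan2(rr,c[:,2])/np.maximum(rr,1e-9)*d["fx"]
        return np.c_[c[:,0]*k+d["cx"],c[:,1]*k+d["cy"]]
    return np.c_[c[:,0]/c[:,2]*d["fx"]''')
s+='''
def wsnap(name):
    from plant import r
    d=dict(r.snapshot("wrist"),fish=1); cv2.imwrite(f"pics/{name}.png",d["pixels"][:,:,::-1]); np.savez(name+".npz",**d); return d
'''
open('h.py','w').write(s)
f=open('fit.py').read()
f=f.replace("win=[int(u[0]-45),int(u[1]-32),int(u[0]+45),int(u[1]+32)]","w,h=(65,65) if d.get('fish') else (45,32); win=[max(0,int(u[0]-w)),max(0,int(u[1]-h)),min(560,int(u[0]+w)),min(420,int(u[1]+h))]")
f=f.replace("for sub in(None,0,1)","for sub in((None,0,1) if len(S)>1 else (None,))")
open('fit.py','w').write(f)
E
python3 - <<'E'
from fit import *
d=dict(np.load("w1.npz"),fish=1)
for c,o,xy in(("white","none",(.423,-.294)),("yellow","spice",(.445,-.158)),("red","salt",(.444,0)),("blue","can",(.4136,.145))):
    print(c,fit([d],c,o,xy))
# lid circle of spice: show predicted px of lid for fitted
print(proj(d,[[.445,-.158,.107],[.445,-.158,.008]]))
E
```

```text
white [([0.4225, -0.294, 0.4233, -0.2862], np.float64(0.04))]
yellow [([0.4459, -0.157, 0.4396, -0.1589], np.float64(0.081))]
red [([0.4456, 0.0007, 0.4441, 0.0099], np.float64(0.2))]
blue [([0.4133, 0.1486, 0.4086, 0.1528], np.float64(0.067))]
[[237.29974836 184.03515968]
 [248.52510759 167.38896424]]
```

>>> step_arm(steps=[[1.5,-3.7,0,0,0,0,-1],[0,0,0,0,0,0,-1],[0,0,4.0,0,0,0,-1],[0,0,4.0,0,0,0,-1],[0,0,4.0,0,0,0,-1],[0,0,3.6,0,0,0,-1],[0,0,3.0,0,0,0,-1],[0,0,0,0,0,0,-1]])

```text
clock: 3.15
tool_pos: [0.4382, -0.1638, 0.0682]
eef_rot: [1.0, -0.001, -0.002, 0.0]
contact_force: [-0.4, 0.7, -0.8]
opening: 1.001
finger_force: 0.0
```

```bash
python3 - <<'E'
from h import *
from plant import r
s=r.get_state(); print(s["clock"],np.round(s["tool_pos"],4),np.round(s["q"],2),np.round(s["contact_force"],1))
d=wsnap("w2")
E
```

```text
3.15 [ 0.4382 -0.1638  0.0682] [ 0.27  0.85 -0.02  2.16  0.1   0.13 -1.42] [-0.4  0.7 -0.8]
```

View pics/w2.png

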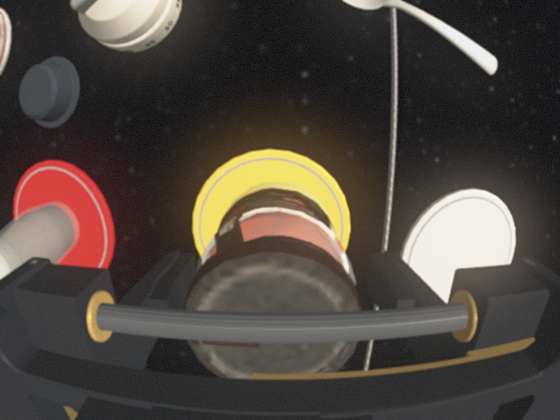

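The jar stands between open fingers, about 10 px (4 mm) left of their middle (lid centre 272 versus 282), so I correct and close.

>>> step_arm(steps=[[0.4,-0.4,0,0,0,0,-1],[0,0,0,0,0,0,-1],[0,0,0,0,0,0,1],[0,0,0,0,0,0,1],[0,0,0,0,0,0,1],[0,0,0,0,0,0,1]], force=25)

```text
clock: 3.95
tool_pos: [0.4443, -0.1586, 0.0701]
eef_rot: [1.0, -0.0, 0.0, 0.0]
contact_force: [0.4, -2.3, 5.5]
opening: 0.762
finger_force: 25.0
```

>>> step_arm(steps=[[0,0,-1.5,0,0,0,1],[0,0,-2.5,0,0,0,1],[-0.5,3.4,0,0,0,0,1],[-0.5,3.4,0,0,0,0,1],[-0.5,3.4,0,0,0,0,1],[-0.5,3.4,0,0,0,0,1],[0,0,0,0,0,0,1],[0,0,0,0,0,0,1]])

```text
clock: 4.95
tool_pos: [0.4239, -0.2929, 0.1099]
eef_rot: [1.0, 0.0, -0.0, -0.001]
contact_force: [0.1, 0.2, -3.9]
opening: 0.766
finger_force: 25.0
```

>>> step_arm(steps=[[0,0,0,0,0,0,1],[0,0,0,0,0,0,1]])

```text
clock: 5.2
tool_pos: [0.4244, -0.2929, 0.1098]
eef_rot: [1.0, 0.001, -0.0, -0.0]
contact_force: [0.5, 0.1, -3.3]
opening: 0.761
finger_force: 25.0
```

>>> step_arm(steps=[[0,0,1.8,0,0,0,1],[0,0,1.5,0,0,0,1],[0,0,0.3,0,0,0,1],[0,0,0.2,0,0,0,1],[0,0,0.1,0,0,0,1],[0,0,0,0,0,0,1],[0,0,0,0,0,0,1]])

```text
clock: 6.08
tool_pos: [0.4242, -0.2941, 0.071]
eef_rot: [1.0, -0.0, 0.0, 0.0]
contact_force: [0.5, 0.1, -3.8]
opening: 0.764
finger_force: 25.0
```

>>> step_arm(steps=[[0,0,0.1,0,0,0,1],[0,0,0,0,0,0,1],[0,0,0,0,0,0,-1],[0,0,0,0,0,0,-1],[0,0,0,0,0,0,-1],[0,0,0,0,0,0,-1]])

```text
clock: 6.82
tool_pos: [0.4241, -0.294, 0.0697]
eef_rot: [1.0, -0.0, 0.0, 0.0]
contact_force: [-0.3, 0.3, 0.1]
opening: 1.0
finger_force: 0.0
```

>>> step_arm(steps=[[0,0,-3,0,0,0,-1],[0,0,-4.5,0,0,0,-1],[0,0,-5,0,0,0,-1],[0,0,-4,0,0,0,-1],[0,-4,0,0,0,0,-1],[0,-5,0,0,0,0,-1],[0,-5,0,0,0,0,-1],[0,-5,0,0,0,0,-1]])

```text
clock: 7.82
tool_pos: [0.424, -0.1025, 0.2348]
eef_rot: [1.0, -0.0, 0.0, -0.0]
contact_force: [1.0, 1.4, -0.1]
opening: 1.005
finger_force: 0.0
```

>>> step_arm(steps=[[-0.2,-5,0,0,0,0,-1],[-0.2,-5,0,0,0,0,-1],[-0.2,-5,0,0,0,0,-1],[-0.2,-5,0,0,0,0,-1],[-0.2,-5,0,0,0,0,-1],[0,0,0,0,0,0,-1],[0,0,0,0,0,0,-1],[0,0,0,0,0,0,-1]])

```text
clock: 8.82
tool_pos: [0.4141, 0.1443, 0.2347]
eef_rot: [1.0, -0.001, -0.0, 0.0]
contact_force: [-0.5, 0.1, -0.0]
opening: 1.001
finger_force: 0.0
```

```bash
cat > look.py <<'E'
import sys
from fit import *
from plant import r
s=r.get_state(); print(round(s["clock"],2),np.round(s["tool_pos"],4),np.round(s["q"],2),np.round(s["contact_force"],1))
d=wsnap(sys.argv[1])
for a in sys.argv[2:]:
    c,o,x,y=a.split(","); x,y=float(x),float(y)
    print(c,o,fit([d],c,o,(x,y)), "top px if there", np.round(proj(d,[[x,y,.008+(DIM[o][1] if DIM[o] else 0)]])[0]))
E
python3 look.py w3 green,jam,.445,.294 blue,can,.4135,.147 red,salt,.4445,0
```

```text
8.82 [0.4141 0.1443 0.2347] [-0.41  0.49 -0.05  2.13  0.05  0.52 -2.07] [-0.5  0.1 -0. ]
green jam [([0.4427, 0.3036, 0.4465, 0.2996], np.float64(0.312))] top px if there [114. 176.]
blue can [([0.4148, 0.1469, 0.4089, 0.1436], np.float64(0.11))] top px if there [278. 217.]
red salt [([0.4455, 0.0028, 0.445, -0.0132], np.float64(0.117))] top px if there [432. 171.]
```

View pics/w3.png

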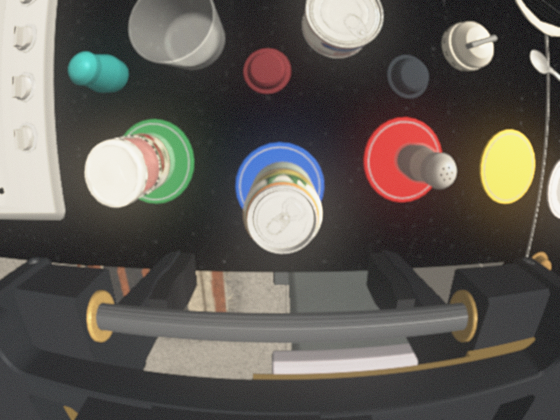

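The can's top is centred at (284,220) and the blue coaster at (280,180). The jam lid is at (114,172), and the salt shaker stands on red with its top at (434,170). I measure the can at about (0.410, 0.143).

>>> step_arm(steps=[[-0.4,0.1,2,0,0,0,-1],[0,0,3,0,0,0,-1],[0,0,3,0,0,0,-1],[0,0,3,0,0,0,-1],[0,0,2.5,0,0,0,-1],[0,0,1.6,0,0,0,-1],[0,0,0,0,0,0,-1],[0,0,0,0,0,0,-1]])

```text
clock: 9.88
tool_pos: [0.4105, 0.1445, 0.0842]
eef_rot: [1.0, -0.001, 0.0, 0.0]
contact_force: [0.2, -0.4, 0.3]
opening: 1.0
finger_force: 0.0
```

```bash
python3 look.py w4
```

```text
9.88 [0.4105 0.1445 0.0842] [-0.44  0.81 -0.01  2.26  0.08  0.08 -2.1 ] [ 0.2 -0.4  0.3]
```

>>> step_arm(steps=[[0,0,0,0,0,0,1],[0,0,0,0,0,0,1],[0,0,0,0,0,0,1],[0,0,0,0,0,0,1]], force=25)

```text
clock: 10.42
tool_pos: [0.4102, 0.1446, 0.084]
eef_rot: [1.0, -0.0, 0.0, 0.0]
contact_force: [-0.7, -2.3, 5.3]
opening: 0.729
finger_force: 25.0
```

>>> step_arm(steps=[[0,0,-1,0,0,0,1],[0,0,-2,0,0,0,1],[0,0,-3,0,0,0,1],[0,0,-3,0,0,0,1],[0,0,-3,0,0,0,1],[0,0,0,0,0,0,1]])

```text
clock: 11.18
tool_pos: [0.4109, 0.1456, 0.2053]
eef_rot: [1.0, 0.0, 0.002, -0.001]
contact_force: [0.3, 0.2, -2.9]
opening: 0.732
finger_force: 25.0
```

>>> step_arm(steps=[[0.5,3,0,0,0,0,1],[0.5,4,0,0,0,0,1],[0.5,4,0,0,0,0,1],[0.5,4,0,0,0,0,1],[0.5,4,0,0,0,0,1],[0.5,4,0,0,0,0,1],[0.5,4,0,0,0,0,1],[0,3.1,0,0,0,0,1]])

```text
clock: 12.18
tool_pos: [0.4445, -0.1575, 0.2023]
eef_rot: [1.0, -0.001, -0.001, -0.0]
contact_force: [0.2, -0.5, -3.8]
opening: 0.73
finger_force: 25.0
```

>>> step_arm(steps=[[0,0,0,0,0,0,1],[0,0,0,0,0,0,1],[0,0,0,0,0,0,1]])

```text
clock: 12.55
tool_pos: [0.4449, -0.1545, 0.2033]
eef_rot: [1.0, 0.001, -0.0, -0.0]
contact_force: [0.1, -0.3, -3.4]
opening: 0.731
finger_force: 25.0
```

```bash
python3 look.py w5 yellow,none,.446,-.157 red,salt,.4455,.001 white,spice,.4225,-.294
```

```text
12.55 [ 0.4449 -0.1545  0.2033] [ 0.34  0.58 -0.15  2.07  0.17  0.5  -1.51] [ 0.1 -0.3 -3.4]
yellow none [([0.4462, -0.1569, 0.438, -0.1469], np.float64(0.421))] top px if there [284. 191.]
red salt [([0.4454, 0.0014, 0.4426, 0.0087], np.float64(0.17))] top px if there [109. 210.]
white spice [([0.4213, -0.2948, 0.4166, -0.3057], np.float64(0.217))] top px if there [450. 247.]
```

View pics/w5.png

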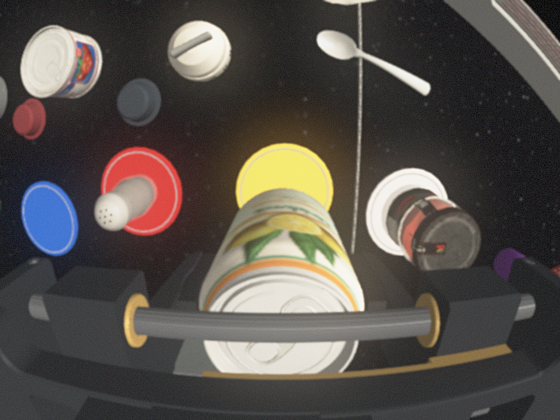

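The can is held upright over the yellow coaster (285,187); its rim spans x 205–362, and its bottom edge is at about y 377.

```bash
python3 - <<'E'
from h import *
d=dict(np.load("w5.npz"),fish=1)
for dx in(-.006,-.003,0,.003):
    for R in(.027,.033):
        p=proj(d,circ(.4449+dx,-.1545,.2033+.039-(0 if R<.03 else .006),R)); print(dx,R,p.min(0).round(),p.max(0).round())
E
```

```text
-0.006 0.027 [207. 292.] [356. 402.]
-0.006 0.033 [195. 267.] [368. 400.]
-0.003 0.027 [206. 284.] [357. 397.]
-0.003 0.033 [194. 259.] [369. 396.]
0 0.027 [205. 275.] [358. 392.]
0 0.033 [193. 250.] [370. 391.]
0.003 0.027 [204. 267.] [359. 388.]
0.003 0.033 [192. 242.] [372. 387.]
```

>>> step_arm(steps=[[0,0.2,2,0,0,0,1],[0,0,3,0,0,0,1],[0,0,3,0,0,0,1],[0,0,2.5,0,0,0,1],[0,0,0.8,0,0,0,1],[0,0,0.3,0,0,0,1],[0,0,0,0,0,0,1],[0,0,0,0,0,0,1]])

```text
clock: 13.6
tool_pos: [0.4456, -0.1582, 0.0885]
eef_rot: [1.0, -0.0, 0.001, 0.0]
contact_force: [-0.0, -0.4, -2.2]
opening: 0.73
finger_force: 25.0
```

>>> step_arm(steps=[[0,0,0.2,0,0,0,1],[0,0,0.1,0,0,0,1],[0,0,0.1,0,0,0,1],[0,0,0,0,0,0,1],[0,0,0,0,0,0,1]])

```text
clock: 14.22
tool_pos: [0.4452, -0.1581, 0.084]
eef_rot: [1.0, -0.0, 0.0, 0.0]
contact_force: [-0.8, 0.1, 3.6]
opening: 0.727
finger_force: 25.0
```

Seated, since the force has turned upward. Release, rise and go to the salt shaker on red.

>>> step_arm(steps=[[0,0,0,0,0,0,-1],[0,0,0,0,0,0,-1],[0,0,0,0,0,0,-1],[0,0,0,0,0,0,-1],[0,0,-3,0,0,0,-1],[0,0,-4,0,0,0,-1],[0,0,-4,0,0,0,-1],[0,0,-4,0,0,0,-1]])

```text
clock: 15.22
tool_pos: [0.4448, -0.158, 0.235]
eef_rot: [1.0, -0.0, -0.0, 0.0]
contact_force: [0.4, -0.1, 0.5]
opening: 0.999
finger_force: 0.0
```

>>> step_arm(steps=[[0,-3,0,0,0,0,-1],[0,-4,0,0,0,0,-1],[0,-4,0,0,0,0,-1],[0,-4,0,0,0,0,-1],[0,0,0,0,0,0,-1],[0,0,0,0,0,0,-1],[0,0,0,0,0,0,-1]])

```text
clock: 16.1
tool_pos: [0.4449, -0.0094, 0.2336]
eef_rot: [1.0, -0.001, -0.0, 0.0]
contact_force: [-0.1, -0.8, -0.9]
opening: 0.999
finger_force: 0.0
```

```bash
python3 look.py w6 yellow,can,.446,-.157 red,salt,.4455,.001 blue,none,.4145,.147; python3 - <<'E'
from h import *
d=dict(np.load("w6.npz"),fish=1)
for x,y,z in((.4455,.001,.098),(.4455,.001,.008),(.4455,-.157,.123)): print(x,y,z,proj(d,[[x,y,z]]).round(1))
E
```

```text
16.1 [ 0.4449 -0.0094  0.2336] [ 0.02  0.5  -0.15  2.11  0.14  0.54 -1.81] [-0.1 -0.8 -0.9]
yellow can [([0.4446, -0.1579, 0.442, -0.164], np.float64(0.089))] top px if there [454. 214.]
red salt [([0.4579, -0.0046, 0.4388, -0.0025], np.float64(0.365))] top px if there [270. 201.]
blue none [([0.4128, 0.146, 0.4172, 0.1564], np.float64(0.075))] top px if there [152. 213.]
0.4455 0.001 0.098 [[269.1 207. ]]
0.4455 0.001 0.008 [[272.1 185.4]]
0.4455 -0.157 0.123 [[454.2 214.7]]
```

View pics/w6.png

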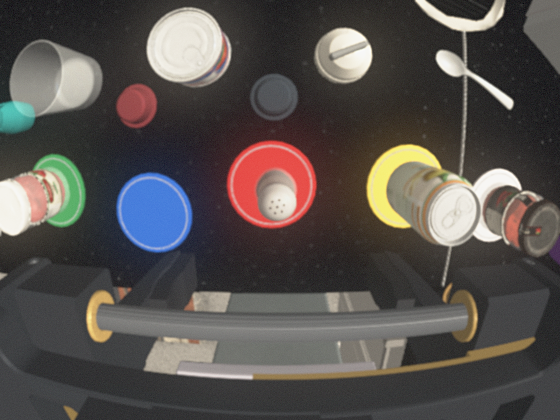

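Salt shaker dome at (277,203) on the red coaster, about (0.448, -0.005). Can top at (451,216) on yellow, fine. Joint 6 comes near its limit close to the base, so I will grasp the shaker with the tool tilted 8° about the closing axis and place it the same way.

>>> step_arm(steps=[[0.3,-0.3,0,0,0,0,-1],[0,0,0,0,-8,0,-1],[0,0,0,0,0,0,-1],[0.48,0,3.44,0,0,0,-1],[0.48,0,3.44,0,0,0,-1],[0.48,0,3.44,0,0,0,-1],[0,0,0,0,0,0,-1],[0,0,0,0,0,0,-1]])

```text
clock: 17.15
tool_pos: [0.4482, -0.005, 0.1304]
eef_rot: [0.998, -0.0, -0.069, 0.0]
contact_force: [-0.5, 0.1, -0.5]
opening: 0.996
finger_force: 0.0
```

>>> step_arm(steps=[[0.48,0,3.44,0,0,0,-1],[0.48,0,3.44,0,0,0,-1],[0,0,0,0,0,0,-1],[0,0,0,0,0,0,-1],[0,0,0,0,0,0,-1]])

```text
clock: 17.77
tool_pos: [0.4489, -0.005, 0.0615]
eef_rot: [0.998, -0.0, -0.068, -0.0]
contact_force: [0.6, 0.6, -0.6]
opening: 1.004
finger_force: 0.0
```

```bash
python3 look.py w7
```

```text
17.77 [ 0.4489 -0.005   0.0615] [-0.03  0.87 -0.09  2.1   0.19  0.31 -1.85] [ 0.6  0.6 -0.6]
```

View pics/w7.png

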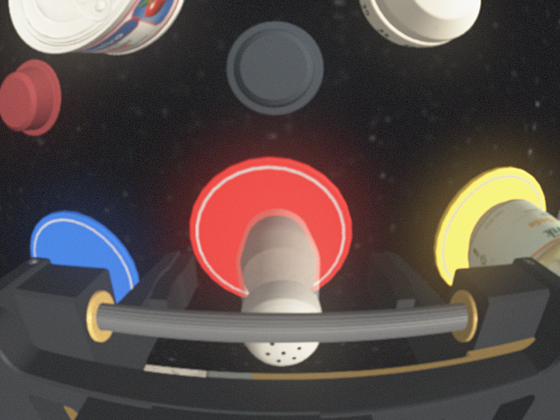

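The shaker is centred between the fingers (x≈281) and joint 6 has margin (0.31). Close and lift.

>>> step_arm(steps=[[0,0,0,0,0,0,1],[0,0,0,0,0,0,1],[0,0,0,0,0,0,1],[0,0,0,0,0,0,1],[0,0,0,0,0,0,1],[0,0,0,0,0,0,1]], force=12)

```text
clock: 18.58
tool_pos: [0.4479, -0.0048, 0.06]
eef_rot: [0.998, 0.0, -0.07, -0.0]
contact_force: [-0.3, 1.1, 0.5]
opening: 0.45
finger_force: 11.8
```

>>> step_arm(steps=[[-0.14,0,-1,0,0,0,1],[-0.28,0,-2,0,0,0,1],[-0.28,0,-2,0,0,0,1],[0,0,0,0,0,0,1],[0,0,0,0,0,0,1]])

```text
clock: 19.2
tool_pos: [0.4478, -0.0051, 0.1103]
eef_rot: [0.998, -0.0, -0.07, 0.0]
contact_force: [-0.5, 0.2, -1.3]
opening: 0.449
finger_force: 11.8
```

>>> step_arm(steps=[[-0.86,-3.0,0.12,0,0,0,1],[-0.86,-4.2,0.12,0,0,0,1],[-0.86,-4.2,0.12,0,0,0,1],[-0.86,-3.8,0.12,0,0,0,1],[0,0,0,0,0,0,1],[0,0,0,0,0,0,1],[0,0,0,0,0,0,1]])

```text
clock: 20.08
tool_pos: [0.4133, 0.1455, 0.1103]
eef_rot: [0.998, -0.001, -0.07, 0.001]
contact_force: [-0.8, -0.2, -0.5]
opening: 0.447
finger_force: 11.8
```

```bash
python3 look.py w8 blue,none,.4133,.146
```

```text
20.07 [0.4133 0.1455 0.1103] [-0.33  0.77 -0.12  2.12  0.06  0.38 -2.06] [-0.8 -0.2 -0.5]
blue none [([0.4064, 0.1511, 0.4488, 0.1077], np.float64(0.359))] top px if there [281. 201.]
```

View pics/w8.png

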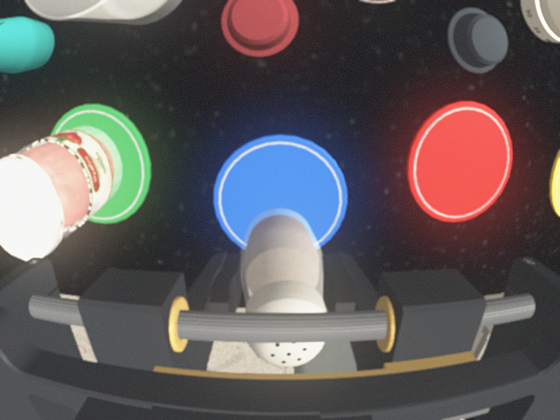

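The held shaker (284, about 300) is over the blue coaster (281,197). Lower it.

>>> step_arm(steps=[[0.3,0,2,0,0,0,1],[0.28,0,2,0,0,0,1],[0.07,0,0.5,0,0,0,1],[0.03,0,0.2,0,0,0,1],[0.01,0,0.1,0,0,0,1],[0,0,0,0,0,0,1],[0,0,0,0,0,0,1],[0,0,0,0,0,0,1]])

```text
clock: 21.12
tool_pos: [0.4135, 0.1471, 0.0622]
eef_rot: [0.998, 0.0, -0.07, -0.0]
contact_force: [-1.0, 1.3, -1.1]
opening: 0.451
finger_force: 11.8
```

>>> step_arm(steps=[[0.01,0,0.1,0,0,0,1],[0.01,0,0.1,0,0,0,1],[0,0,0,0,0,0,1],[0,0,0,0,0,0,1]])

```text
clock: 21.62
tool_pos: [0.4133, 0.147, 0.06]
eef_rot: [0.998, -0.0, -0.07, 0.0]
contact_force: [0.1, -0.7, -0.3]
opening: 0.451
finger_force: 11.8
```

>>> step_arm(steps=[[0,0,0,0,0,0,-1],[0,0,0,0,0,0,-1],[0,0,0,0,0,0,-1],[0,0,0,0,0,0,-1],[-0.3,0,-2,0,0,0,-1],[-0.69,0,-4.9,0,0,0,-1],[-0.69,0,-4.9,0,0,0,-1],[-0.69,0,-4.9,0,0,0,-1]])

```text
clock: 22.62
tool_pos: [0.4127, 0.1469, 0.2303]
eef_rot: [0.998, 0.0, -0.07, 0.0]
contact_force: [0.3, 0.7, 0.3]
opening: 0.998
finger_force: 0.0
```

>>> step_arm(steps=[[0,0,0,0,8,0,-1],[0.9,-3.5,0,0,0,0,-1],[0.9,-4,0,0,0,0,-1],[0.9,-4,0,0,0,0,-1],[0.6,-3,0,0,0,0,-1],[0,0,0,0,0,0,-1],[0,0,0,0,0,0,-1],[0,0,0,0,0,0,-1]])

```text
clock: 23.62
tool_pos: [0.446, 0.2902, 0.2287]
eef_rot: [1.0, -0.001, -0.0, 0.001]
contact_force: [1.2, -0.1, -0.2]
opening: 0.997
finger_force: 0.0
```

```bash
python3 look.py w9 blue,salt,.4133,.147 green,jam,.445,.294; python3 - <<'E'
from h import *
d=dict(np.load("w9.npz"),fish=1)
for x,y,z in((.4133,.147,.098),(.4133,.147,.008),(.445,.294,.102)): print(x,y,z,proj(d,[[x,y,z]]).round(1))
E
```

```text
23.62 [0.446  0.2902 0.2287] [-0.62  0.6  -0.07  1.88  0.06  0.66 -2.3 ] [ 1.2 -0.1 -0.2]
blue salt [([0.4131, 0.1466, 0.4059, 0.1395], np.float64(0.109))] top px if there [426. 235.]
green jam [([0.4372, 0.2958, 0.4459, 0.2968], np.float64(0.343))] top px if there [277. 212.]
0.4133 0.147 0.098 [[434.9 242.6]]
0.4133 0.147 0.008 [[402.7 214.6]]
0.445 0.294 0.102 [[276.8 211.6]]
```

View pics/w9.png

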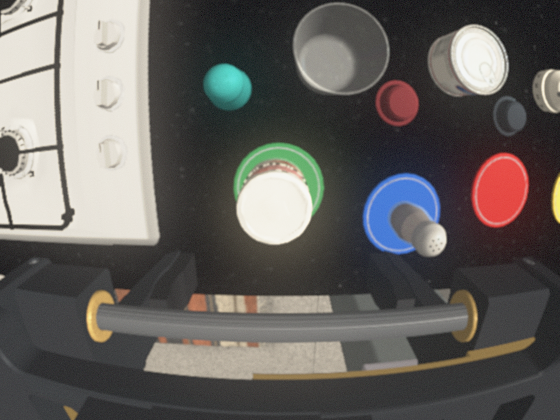

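Salt shaker is on blue, dome at (432,239) against 435,243 predicted. Jam lid is centred at (274,206), so the jar is at about (0.449, 0.295).

>>> step_arm(steps=[[0.3,-0.35,2,0,0,0,-1],[0,0,3,0,0,0,-1],[0,0,4,0,0,0,-1],[0,0,4,0,0,0,-1],[0,0,3.3,0,0,0,-1],[0,0,0,0,0,0,-1],[0,0,0,0,0,0,-1],[0,0,0,0,0,0,-1]])

```text
clock: 24.68
tool_pos: [0.45, 0.2959, 0.0672]
eef_rot: [1.0, -0.0, 0.001, -0.001]
contact_force: [-0.7, -0.4, -0.4]
opening: 1.004
finger_force: 0.0
```

>>> step_arm(steps=[[0,0,0,0,0,0,1],[0,0,0,0,0,0,1],[0,0,0,0,0,0,1],[0,0,0,0,0,0,1]], force=25)

```text
clock: 25.18
tool_pos: [0.4493, 0.2958, 0.0661]
eef_rot: [1.0, 0.0, 0.0, -0.0]
contact_force: [-0.8, -0.2, 3.8]
opening: 0.72
finger_force: 25.0
```

>>> step_arm(steps=[[0,0,-1,0,0,0,1],[0,0,-2,0,0,0,1],[0,0,-3,0,0,0,1],[0,0,-3,0,0,0,1],[0,0,-3,0,0,0,1],[0,0,0,0,0,0,1],[0,2,0,0,0,0,1],[0,3.5,0,0,0,0,1]])

```text
clock: 26.18
tool_pos: [0.448, 0.2392, 0.1843]
eef_rot: [1.0, 0.001, -0.001, 0.001]
contact_force: [0.5, -0.2, -2.6]
opening: 0.719
finger_force: 25.0
```

>>> step_arm(steps=[[-0.1,4,0,0,0,0,1],[-0.1,4,0,0,0,0,1],[-0.1,4,0,0,0,0,1],[-0.1,4,0,0,0,0,1],[0,4,0,0,0,0,1],[0,4,0,0,0,0,1],[0,0,0,0,0,0,1],[0,0,0,0,0,0,1]])

```text
clock: 27.18
tool_pos: [0.444, 0.0001, 0.185]
eef_rot: [1.0, -0.0, -0.001, -0.0]
contact_force: [0.1, 0.0, -2.7]
opening: 0.719
finger_force: 25.0
```

>>> step_arm(steps=[[0,0,0,0,0,0,1],[0,0,0,0,0,0,1]])

```text
clock: 27.42
tool_pos: [0.445, 0.0014, 0.1856]
eef_rot: [1.0, 0.001, -0.0, -0.0]
contact_force: [-0.2, 0.7, -2.5]
opening: 0.72
finger_force: 25.0
```

```bash
python3 look.py w10 red,none,.4455,.001
```

```text
27.43 [0.445  0.0014 0.1856] [-0.02  0.59 -0.14  2.16  0.19  0.4  -1.88] [-0.2  0.7 -2.5]
red none [([0.4482, 0.0024, 0.45, 0.0028], np.float64(0.333))] top px if there [282. 195.]
```

View pics/w10.png

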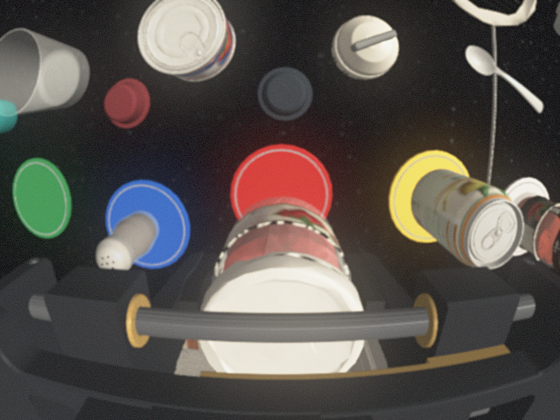

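The jam jar is over the red coaster (281,195) and green (42,198) is empty. Lower it.

>>> step_arm(steps=[[0,0,2,0,0,0,1],[0,0,3,0,0,0,1],[0,0,3,0,0,0,1],[0,0,2.5,0,0,0,1],[0,0,0.8,0,0,0,1],[0,0,0.2,0,0,0,1],[0,0,0,0,0,0,1],[0,0,0,0,0,0,1]])

```text
clock: 28.48
tool_pos: [0.4456, 0.0005, 0.0715]
eef_rot: [1.0, -0.0, 0.001, -0.0]
contact_force: [-0.4, 0.6, -1.9]
opening: 0.717
finger_force: 25.0
```

```bash
python3 - <<'E'
from fit import *
from plant import r
s=r.get_state(); print(np.round(s["tool_pos"],4),np.round(s["q"],2))
d=dict(np.load("w10.npz"),fish=1)
print(fit([d],"green","none",(.445,.294)),fit([d],"yellow","can",(.446,-.157)))
E
```

```text
[0.4456 0.0005 0.0715] [-0.09  0.84 -0.02  2.23  0.25  0.07 -1.93]
[([0.4445, 0.2958, 0.4418, 0.3025], np.float64(0.077))] [([0.4444, -0.1582, 0.4419, -0.1652], np.float64(0.047))]
```

>>> step_arm(steps=[[0,0,0.2,0,0,0,1],[0,0,0.15,0,0,0,1],[0,0,0.1,0,0,0,1],[0,0,0,0,0,0,1],[0,0,0,0,0,0,1]])

```text
clock: 29.1
tool_pos: [0.445, 0.0005, 0.0662]
eef_rot: [1.0, 0.0, -0.0, 0.0]
contact_force: [0.1, 0.0, -2.4]
opening: 0.715
finger_force: 25.0
```

>>> step_arm(steps=[[0,0,0.05,0,0,0,1],[0,0,0,0,0,0,1],[0,0,0,0,0,0,-1],[0,0,0,0,0,0,-1],[0,0,0,0,0,0,-1],[0,0,0,0,0,0,-1],[0,0,-3,0,0,0,-1],[0,0,-4,0,0,0,-1]])

```text
clock: 30.1
tool_pos: [0.4444, 0.0005, 0.1359]
eef_rot: [1.0, 0.0, -0.001, 0.0]
contact_force: [0.4, 0.4, 0.5]
opening: 0.999
finger_force: 0.0
```

>>> step_arm(steps=[[0,0,-5,0,0,0,-1],[0,0,-5,0,0,0,-1],[-0.3,4,0,0,0,0,-1],[-0.3,5,0,0,0,0,-1],[-0.3,5,0,0,0,0,-1],[-0.3,5,0,0,0,0,-1],[-0.3,5,0,0,0,0,-1],[-0.3,5,0,0,0,0,-1]])

```text
clock: 31.1
tool_pos: [0.4265, -0.291, 0.2357]
eef_rot: [1.0, -0.0, -0.0, -0.0]
contact_force: [1.7, -0.3, -1.1]
opening: 0.997
finger_force: 0.0
```

>>> step_arm(steps=[[0,0,0,0,0,0,-1],[0,0,0,0,0,0,-1],[0,0,0,0,0,0,-1]])

```text
clock: 31.48
tool_pos: [0.4273, -0.2878, 0.2357]
eef_rot: [1.0, 0.001, -0.0, -0.0]
contact_force: [0.3, 0.8, 1.1]
opening: 1.007
finger_force: 0.0
```

```bash
python3 look.py w11 white,spice,.4225,-.294 yellow,can,.446,-.157; python3 - <<'E'
from h import *
d=dict(np.load("w11.npz"),fish=1)
for x,y,z in((.4225,-.294,.107),(.4455,-.158,.123),(.445,.0005,.102)): print(x,y,z,proj(d,[[x,y,z]]).round(1))
E
```

```text
31.48 [ 0.4273 -0.2878  0.2357] [ 0.66  0.58 -0.25  1.91  0.22  0.67 -1.29] [0.3 0.8 1.1]
white spice [([0.4233, -0.2935, 0.4097, -0.2941], np.float64(0.115))] top px if there [289. 215.]
yellow can [([0.445, -0.1562, 0.4434, -0.1543], np.float64(0.109))] top px if there [124. 193.]
0.4225 -0.294 0.107 [[289.3 215.5]]
0.4455 -0.158 0.123 [[125.3 194. ]]
0.445 0.0005 0.102 [[ 15.1 193. ]]
```

View pics/w11.png

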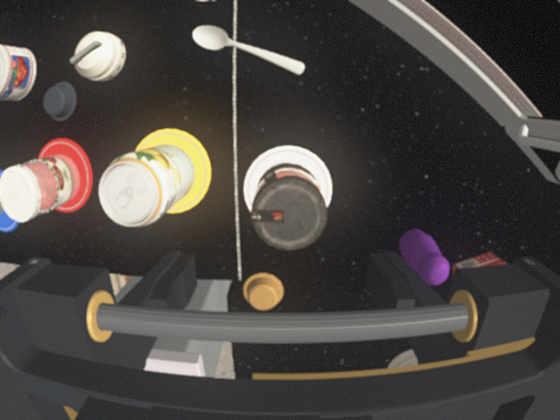

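Spice jar lid at (289,213) on white, predicted (289,215), so the jar is at about (0.4245, -0.294). The can and jam jar stand on yellow and red.

>>> step_arm(steps=[[-0.3,0.6,2,0,0,0,-1],[0,0,4,0,0,0,-1],[0,0,4,0,0,0,-1],[0,0,4,0,0,0,-1],[0,0,2.5,0,0,0,-1],[0,0,0,0,0,0,-1],[0,0,0,0,0,0,-1],[0,0,0,0,0,0,-1]])

```text
clock: 32.52
tool_pos: [0.4248, -0.2958, 0.072]
eef_rot: [1.0, 0.0, 0.001, 0.001]
contact_force: [-0.2, -0.0, -0.4]
opening: 0.999
finger_force: 0.0
```

>>> step_arm(steps=[[0,0,0,0,0,0,1],[0,0,0,0,0,0,1],[0,0,0,0,0,0,1],[0,0,0,0,0,0,1]], force=25)

```text
clock: 33.02
tool_pos: [0.4242, -0.2952, 0.0712]
eef_rot: [1.0, 0.0, 0.0, -0.0]
contact_force: [-0.4, 2.3, 5.7]
opening: 0.763
finger_force: 25.0
```

>>> step_arm(steps=[[0,0,-1,0,0,0,1],[0,0,-2.5,0,0,0,1],[0,0,-3.5,0,0,0,1],[0,0,-3.5,0,0,0,1],[0,0,-3,0,0,0,1],[0,0,-1.5,0,0,0,1],[0,0,0,0,0,0,1],[0,0,0,0,0,0,1]])

```text
clock: 34.02
tool_pos: [0.4233, -0.2953, 0.22]
eef_rot: [1.0, -0.0, -0.001, -0.0]
contact_force: [1.0, 0.2, -4.0]
opening: 0.758
finger_force: 25.0
```

>>> step_arm(steps=[[0,-3,0,0,0,0,1],[0.3,-4,0,0,0,0,1],[0.3,-4,0,0,0,0,1],[0.3,-4,0,0,0,0,1],[0.3,-4,0,0,0,0,1],[0.3,-4,0,0,0,0,1],[0.3,-4,0,0,0,0,1],[0.2,-4,0,0,0,0,1]])

```text
clock: 35.02
tool_pos: [0.4436, 0.0158, 0.2199]
eef_rot: [1.0, 0.0, -0.001, 0.0]
contact_force: [0.1, -0.2, -4.2]
opening: 0.758
finger_force: 25.0
```

>>> step_arm(steps=[[0,-4,0,0,0,0,1],[0,-4,0,0,0,0,1],[0,-4,0,0,0,0,1],[0,-4,0,0,0,0,1],[0,-4,0,0,0,0,1],[0,-4,0,0,0,0,1],[0,-4,0,0,0,0,1],[0,0,0,0,0,0,1]])

```text
clock: 36.02
tool_pos: [0.4428, 0.2989, 0.2197]
eef_rot: [1.0, 0.003, -0.001, -0.001]
contact_force: [-0.1, 0.0, -3.4]
opening: 0.76
finger_force: 25.0
```

>>> step_arm(steps=[[0,0,0,0,0,0,1],[0,0,0,0,0,0,1],[0,0,0,0,0,0,1]])

```text
clock: 36.4
tool_pos: [0.4443, 0.2933, 0.2206]
eef_rot: [1.0, -0.001, -0.0, 0.0]
contact_force: [0.5, 0.1, -3.6]
opening: 0.764
finger_force: 25.0
```

```bash
python3 look.py w12 green,none,.4445,.295 blue,salt,.4133,.147
```

```text
36.4 [0.4443 0.2933 0.2206] [-0.6   0.62 -0.12  1.88  0.12  0.65 -2.36] [ 0.5  0.1 -3.6]
green none [([0.4375, 0.2941, 0.4435, 0.3108], np.float64(0.478))] top px if there [280. 188.]
blue salt [([0.413, 0.1465, 0.4057, 0.1394], np.float64(0.113))] top px if there [433. 236.]
```

>>> step_arm(steps=[[0,-0.1,2,0,0,0,1],[0,0,3.5,0,0,0,1],[0,0,3.5,0,0,0,1],[0,0,3,0,0,0,1],[0,0,2,0,0,0,1],[0,0,0.5,0,0,0,1],[0,0,0,0,0,0,1],[0,0,0,0,0,0,1]])

```text
clock: 37.45
tool_pos: [0.4447, 0.2958, 0.0767]
eef_rot: [1.0, -0.0, 0.001, -0.001]
contact_force: [-0.5, -0.3, -3.2]
opening: 0.762
finger_force: 25.0
```

>>> step_arm(steps=[[0,0,0.1,0,0,0,1],[0,0,0,0,0,0,1],[0,0,0,0,0,0,1]])

```text
clock: 37.83
tool_pos: [0.4441, 0.2955, 0.0749]
eef_rot: [1.0, -0.0, 0.0, -0.0]
contact_force: [1.2, -0.0, -3.0]
opening: 0.766
finger_force: 25.0
```

>>> step_arm(steps=[[0,0,0.2,0,0,0,1],[0,0,0.1,0,0,0,1],[0,0,0.1,0,0,0,1],[0,0,0,0,0,0,1],[0,0,0,0,0,0,1]])

```text
clock: 38.45
tool_pos: [0.444, 0.2954, 0.0712]
eef_rot: [1.0, -0.0, 0.0, 0.0]
contact_force: [-0.8, -0.8, 5.6]
opening: 0.764
finger_force: 25.0
```

>>> step_arm(steps=[[0,0,0,0,0,0,-1],[0,0,0,0,0,0,-1],[0,0,0,0,0,0,-1],[0,0,0,0,0,0,-1],[0,0,-3,0,0,0,-1],[0,0,-4,0,0,0,-1],[0,0,-5,0,0,0,-1],[0,0,-5,0,0,0,-1]])

```text
clock: 39.45
tool_pos: [0.4439, 0.2953, 0.2422]
eef_rot: [1.0, -0.0, -0.0, 0.0]
contact_force: [0.6, 0.4, 0.3]
opening: 1.002
finger_force: 0.0
```

>>> step_arm(steps=[[0,4,0,0,0,0,-1],[0,4.5,0,0,0,0,-1],[0,4.5,0,0,0,0,-1],[0,4.5,0,0,0,0,-1],[0,4.5,0,0,0,0,-1],[0,0,0,0,0,0,-1],[0,0,0,0,0,0,-1],[0,0,0,0,0,0,-1]])

```text
clock: 40.45
tool_pos: [0.4442, 0.0771, 0.2408]
eef_rot: [1.0, 0.001, 0.0, -0.0]
contact_force: [-0.6, -0.3, 0.6]
opening: 0.997
finger_force: 0.0
```

```bash
python3 look.py w13 green,spice,.4445,.295 blue,salt,.4133,.147 red,jam,.445,.001 yellow,can,.446,-.157; python3 - <<'E'
from h import *
d=dict(np.load("w13.npz"),fish=1); im=cv2.imread("pics/w13.png")
for x,y,z,R in((.4445,.295,.107,.0325),(.4133,.147,.078,.022),(.445,.001,.102,.032),(.4455,-.157,.123,.027)):
    cv2.polylines(im,[np.round(proj(d,circ(x,y,z,R))).astype(int)],True,(255,0,255),1)
    cv2.polylines(im,[np.round(proj(d,circ(x,y,.008,.05))).astype(int)],True,(255,255,0),1)
cv2.imwrite("pics/w13o.png",im)
E
```

```text
40.45 [0.4442 0.0771 0.2408] [-0.16  0.5  -0.17  2.09  0.15  0.57 -2.  ] [-0.6 -0.3  0.6]
green spice [([0.4419, 0.3052, 0.4413, 0.3], np.float64(0.34))] top px if there [ 63. 208.]
blue salt [([0.4141, 0.146, 0.4053, 0.1526], np.float64(0.122))] top px if there [210. 231.]
red jam [([0.4475, 0.0026, 0.4401, -0.0031], np.float64(0.158))] top px if there [369. 206.]
yellow can [([0.4444, -0.1588, 0.4421, -0.1672], np.float64(0.051))] top px if there [522. 212.]
```

View pics/w13o.png

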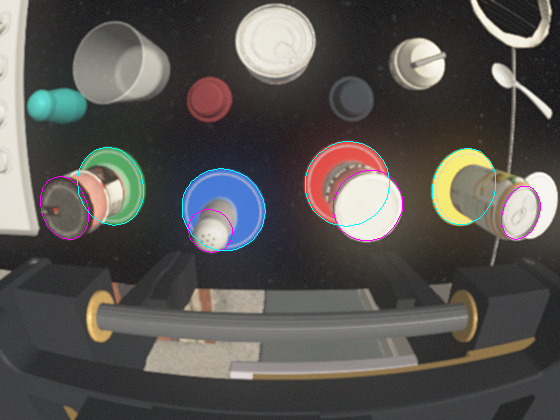

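The overlay outlines of the ideal poses match all four tops (65,207), (210,228), (368,205), (521,212) and all four coasters within about 2 px. White is empty and the tumbler still stands. Hand in.

```bash
python3 -c "
from plant import r
print(r.finish_job())"
```

```text
the job is handed in; nothing more can be done
None
```

I handed the job in at about 40 s: jam jar on red, can on yellow, spice jar on green and salt shaker on blue, all upright and within about 2–3 mm of centre by the last picture. The white coaster is empty and the glass is untouched; the hand-in gave no verdict back.

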